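Break the dry box seal and hold the lid ajar

ROBOT

A 6-joint arm with a two-finger parallel gripper is mounted at the origin on a cart in front of the work surface, level with it; the furniture and walls round the work are solid. World frame = base frame: x ahead of the robot, y to its left, z up, the work surface at z = 0. Lengths are in mm, angles in rad, forces in N, time in s.
With the tool pointing down it reaches from about 375 to 750 mm from the base axis. Payload 9 kg.
Tool frame: the origin (TCP) lies at the very end of the fingers, on their centre line; the grasp point (between the pads) lies 19 mm behind it (grip_point_offset is the distance from the TCP to the grasp point, in mm); z points along the fingers, y is the line along which they close (so a half turn about z gives the same grasp; the last joint's range is limited). The gripper opens to 85 mm and grips with 20 to 120 N. Pads are 22 mm wide; open, the fingers measure 114 mm over their backs; the gripper's body (76 mm by 85 mm) begins 54 mm behind the grasp point. The pads swing forward as they close: fully open they stand 13 mm farther back than shut.
Start: joints at [1.103, 0.104, 0.097, 1.564, 0, 1.353], TCP at [148.33, 581.41, 210.731] pointing down, gripper open.
Joint ranges: [-2.99, 2.99], [-0.84, 1.86], [-1.1, 1.16], [-1.84, 2.11], [-1.51, 1.56], [-3.14, 3.14]. Speed limits (rad/s): [2.22, 2.22, 2.57, 3.14, 3.14, 3.14].

INTERFACE

Orientations are given as a rotation vector (axis times angle).
In Python, from rig import observe, read_camera, calibration, close_job, find_in, grip_point_offset gives the robot as it stands.
- The arm moves only by the tool arm_command, never from a script. Its argument "motion" is a list of rows, each a list of 6 numbers: the shift along the tool's x, y, z in m, then the turn, a rotation vector about the tool's x, y, z in rad. In form: [[x, y, z, rx, ry, rz], ...]. A call has 1 to 20 rows; each row shifts and turns the commanded pose from where the row before left it, along the tool's axes as they then stand; what a row does not reach is not made up. A row lasts 1/8 s, in which the tool goes at most 62.5 mm and 10.7 degrees, less where a joint would pass 70% of its speed; a pose out of reach is approached as far as the arm can. A call is refused whole if a number of a shift passes 0.0625 or a number of a turn 0.188, either way. A call with a gripper value outside its range is refused whole. "fingers" is the finger opening in m, from 0 to 0.0854, set as the call begins (left out, the last holds). The fingers move at their own pace and stop on an object; "newtons" is the grip in N (left out, the last holds). Time passes only in rows, so rows that do not move let the fingers close. It gives the time, the measured TCP pose, the force, the opening and the grip force at its end, in the units of the state.
- observe(): the state, without advancing time (a new reading comes with each control period).
- read_camera(name): name is "scene" or "top" or "wrist"; returns (picture, depth): 480x640x3 uint8, red, green, blue; 480x640 float32, mm along the optical axis (not along the pixel's ray), 0 where there is no reading.
- calibration(name): a dict with "camera_matrix" (3x3 intrinsics, pixels), "extrinsics" (4x4, takes a point from world to camera coordinates); the wrist camera has in their place "tool_from_camera" (4x4, takes a point from camera to tool coordinates, whose origin is the TCP and whose axes are the flange's). Camera axes: x right, y up, looking along -z (the intrinsics and any distortion apply to the point x, -y, -z); pixel columns grow to the right and rows downward; lengths in mm; the calibration is good to about 2 mm. A picture is of the moment at which its call begins: read the wrist's pose just before it. calibration takes no time and is no camera call.
- close_job(): hands the job in; it is judged then, once.
Trained networks look in the newest picture that a camera, given by its name, has taken for a name from the list of things; names that differ only in an ending like _2 or _b are one class to them, and where a whole thing is asked for, a point or a joint stands for the part that bears it (a point fixed in the world has none). Each returns a list of dicts, best first, with "p" (0 to 1); they miss things now and then, are a little off and sometimes report something else, mostly with a low value. They report only what shows in the picture. A call takes as long as a camera call. They do not tell look-alikes from the thing itself.
- find_in(camera, name): "position" ([column, row] in pixels, amid what is visible of it).
The state is a dict: "time": time; "joint_positions": joint angles; "dq": joint speeds; "effort": joint torques, N m; "position": TCP position; "orientation": TCP orientation; "contact_force": force on the tool from outside, world axes, zero at the start; "torque": the same for the moment, N m; "opening": finger opening in mm; "grasp_force": force on a finger pad.
Only numpy, scipy, OpenCV 4.12 (cv2) and the standard library are available. Lean on these libraries where they do the work, as an engineer would, in place of code of your own. Each camera call takes 0.05 s, during which the arm holds its last target. There are 200 camera calls.

TASK

The steel canister stands on the lid of the dry box and weighs it down on its seal. Lift it off by its arched handle and set it down gently and upright on the free worktop beside the box; then take the bow handle at the front of the lid, pull the lid loose from its sticking seal without flinging it up, and hold it just ajar, about two centimetres open at the front edge, so that the box can vent slowly. Finish while still holding the lid by the bow handle at that gap, and leave the vial, the timer and the dish where they are.

Things in the scene. Friction and masses are not known exactly. Their poses are not given: they have to be found in the camera images.
- dry_box: White plastic box, 220 x 260 mm, fixed on the worktop (it does not shift), with a round humidity dial on its front. Origin: centre of its underside; x points from the front to the hinged back, y to its left, z up. Shut, its lid's top frame is 96.5 mm high; the lid, 228 x 268 mm, covers it and carries the bow handle in front and, behind that, a ring seat for the canister.
- pull_bar: Bow handle on the lid close to its front edge: level round steel bar, 10 mm thick and 100 mm long over its posts, along the box's y. Origin: middle of the bar, with the lid shut 100 mm in front of the box's centre and 136.5 mm above the worktop; 35 mm is free under the bar (between its two posts), so fingers can straddle it from above. It is fixed to the lid and tips with it.
- lid_hinge (a point): Middle of the lid's hinge axis, along the box's y, at the back of the box: 115 mm behind the box's centre and 89 mm above the worktop. The bow handle is 215 mm in front of it and 47.5 mm above it (lid shut).
- dry_lid (a joint): Lid angle, rad: 0 shut, growing as the front rises; its front edge, 229 mm from the hinge, stands 23 mm open at 0.1. Free of the seal the lid weighs about 3 N at the bow handle and sinks back onto the seal (at about 0.04) when let go.
- seal_mid (a point): Middle of the springy rubber lip seal inside the front rim, 101 mm in front of the box's centre, 75 mm above the worktop. It grips a bead under the lid: the bow handle must be pulled up with about 12 to 18 N (lid's weight included), most of it in the first few mm; the seal gives way by a lid angle of about 0.03 and is quite clear by 0.05.
- ring_seat (a point): Centre of the seat of the canister on the lid, 32 mm behind the box's centre, 95.5 mm above the worktop, inside a raised aluminium ring 6 mm high, about 97 mm inside diameter.
- canister: Closed steel canister, 95 mm in diameter, 93 mm high, about 0.45 kg, with a fixed arched handle over its top. At the start it stands in the ring on the lid. Origin: centre of its underside; z up, y along the handle's top bar.
- carry_grip (a point): Middle of the canister's handle: black sleeve 14 mm thick and 54 mm long along the canister's y, 140 mm above its underside; 40 mm is free under it.
- vial: Small brown vial with a yellow screw cap, 34 mm in diameter, 70 mm high, beside the box: about 215 mm or 315 mm to one side of its centre. Origin: centre of its underside. Leave it alone.
- timer: White digital timer, 38 x 68 mm, 54 mm high, on the other side of the box from the vial: about 315 mm or 215 mm from its centre. Origin: centre of its underside. Leave it alone.
- dish: Flat pale petri dish, 90 mm in diameter, 15 mm high, to the left of the box's front, 270 mm to the left of its centre and 95 mm forward. Origin: centre of its underside. Leave it alone.
There are look-alikes about, which are no part of the job. Leave any brown or pink look-alike of the canister alone.

How it is judged (in metres and radians):
On the way, in this order (a step that is already met when the one before it is completed fails the run):
1. the canister stands upright on the worktop beside the box, let go, and the lid is still shut (height (world z) of canister below 0.008 m and angle between canister's own z axis and vertical below 0.1 rad and linear speed of canister below 0.05 m/s and horizontal distance between canister and dry_box below 0.4 m and contact force between the fingers and canister below 0.2 N and value of joint dry_lid below 0.02 rad), for 0.2 s.
2. the lid has come free of its seal, pulled by the bow handle (value of joint dry_lid above 0.058 rad and contact force between the fingers and pull_bar above 0.5 N), for 0.1 s.
At the end, for the whole second after the job is handed in: The fingers on the bow handle (over 1 N) hold the lid still, 0.065 to 0.13 rad open (15 to 30 mm at the front); the canister stands upright (0.1 rad) and still on the worktop within 0.4 m of the box centre, touching neither arm nor box; vial, timer, dish moved under 30 mm (value of joint dry_lid between 0.065 and 0.13 rad and velocity of joint dry_lid between -0.05 and 0.05 rad/s and contact force between the fingers and pull_bar above 1 N and height (world z) of canister below 0.008 m and angle between canister's own z axis and vertical below 0.1 rad and linear speed of canister below 0.05 m/s and horizontal distance between canister and dry_box below 0.4 m and contact force between the arm and canister below 0.2 N and contact force between canister and dry_box below 0.2 N and distance of each of vial, timer, dish from where it was at the start of the episode below 0.03 m); the arm keeps its last pose, push and grip.
It fails at once if the lid is flung up (more than about 5 cm open at the front) (value of joint dry_lid above 0.22 rad).
It fails at once if the lid is opened with the canister on it (value of joint dry_lid above 0.03 rad and contact force between canister and dry_box above 0.5 N).
It fails at once if the canister is tipped (angle between canister's own z axis and vertical above 0.6 rad).
It fails at once if the canister is dropped onto the worktop (height (world z) of canister below 0.06 m and linear speed of canister above 0.7 m/s).
It fails at once if a bystander is pushed (distance of any of vial, timer, dish from where it was at the start of the episode above 0.03 m).
It also fails if it takes over 40 s, if anything falls off the work surface, if the arm or the gripper's body presses on something with over 40 N, if the wrist force passes 120 N, or if a joint passes its speed limit or range.

## Working session

There is one attempt and no reset: what is moved stays moved. The work goes in short steps, Python scripts to look and compute and a tool call to move; the robot and the scene stay as the last step left them, time stands still between calls to the robot, and variables do not carry over. Pictures are saved under pics/ and viewed, at most 10 in all, crops included, and the job is handed in when it is done.

Besides the shell and the picture viewer there is one more tool, called after "Emit:" in YAML: its name, and indented under it one key for each argument. arm_command: Moves the arm, as the interface text tells. Its arguments: {"type":"object","properties":{"motion":{"type":"array","items":{"type":"array","items":{"type":"number"}}},"fingers":{"type":"number"},"newtons":{"type":"number"}},"required":["motion"]}

```bash
mkdir -p pics; cat > h.py <<'E'
import numpy as np, cv2
from rig import *
def cam(name):
    s=observe(); im,d=read_camera(name); c=calibration(name); K=np.array(c["camera_matrix"])
    if name=="wrist":
        T=np.eye(4); T[:3,:3]=cv2.Rodrigues(np.array(s["orientation"],float))[0]; T[:3,3]=s["position"]
        M=T@np.array(c["tool_from_camera"])
    else: M=np.linalg.inv(np.array(c["extrinsics"]))
    return im,d,K,M,c
def cloud(d,K,M):
    v,u=np.mgrid[:480,:640]; 
    P=np.stack([(u-K[0,2])/K[0,0]*d,-(v-K[1,2])/K[1,1]*d,-d,np.ones_like(d)],-1)@M.T
    P=P[...,:3]; P[d<=0]=np.nan; return P
def save(n,im): cv2.imwrite("pics/"+n+".png",im[...,::-1])
E
python3 - <<'E'
from h import *
s=observe(); print(s["time"],s["position"],s["orientation"],grip_point_offset)
ims=[]
for n in("scene","top"):
    im,d,K,M,c=cam(n); P=cloud(d,K,M); np.savez(n,im=im,d=d,P=P); print(n,[k for k in c],M[:3,3].round())
    save(n+"0",im)
    for o in("dry_box","pull_bar","canister","carry_grip","vial","timer","dish","ring_seat"):
        for r in find_in(n,o)[:3]:
            u,v=map(int,np.round(r["position"])); print(o,round(r["p"],2),u,v,P[v,u].round())
E
```

```text
0.0 [148.13064563 581.04892429 209.91878162] [-3.91280515e-01 -3.11665593e+00  1.99480639e-03] 18.700000000000003
scene ['camera_matrix', 'extrinsics'] [-286. -560. 1000.]
dry_box 0.67 332 273 [498. -43.  99.]
pull_bar 0.87 306 269 [475.  21.  95.]
pull_bar 0.5 332 272 [506. -37.  93.]
canister 0.98 374 349 [ 363. -246.   91.]
canister 0.75 341 234 [548. -33. 186.]
canister 0.75 289 216 [627. 195.  89.]
carry_grip 0.72 290 216 [627. 191.  91.]
carry_grip 0.63 343 233 [554. -35. 186.]
carry_grip 0.59 374 347 [ 367. -243.   92.]
vial 0.92 445 325 [ 556. -331.   45.]
timer 0.54 268 243 [542. 204.  42.]
dish 0.79 233 265 [435. 241.  19.]
dish 0.52 443 324 [ 551. -327.   50.]
ring_seat 0.86 328 273 [493. -34.  98.]
top ['camera_matrix', 'extrinsics'] [ 322.   23. 1365.]
dry_box 0.97 331 250 [529.  -7.  98.]
pull_bar 0.77 332 282 [449.  -8. 144.]
canister 0.96 236 199 [654. 221.  95.]
canister 0.95 331 222 [576.  -5. 192.]
canister 0.7 424 311 [ 387. -222.   94.]
carry_grip 0.87 238 196 [661. 216.  96.]
carry_grip 0.74 422 310 [ 390. -219.   87.]
carry_grip 0.7 333 219 [584. -10. 189.]
vial 0.73 459 241 [ 557. -319.   67.]
timer 0.59 246 248 [544. 201.  40.]
dish 0.91 227 287 [449. 248.  22.]
dish 0.2 329 249 [532.  -3.  97.]
ring_seat 0.88 332 248 [533. -10. 102.]
```

View pics/scene0.png

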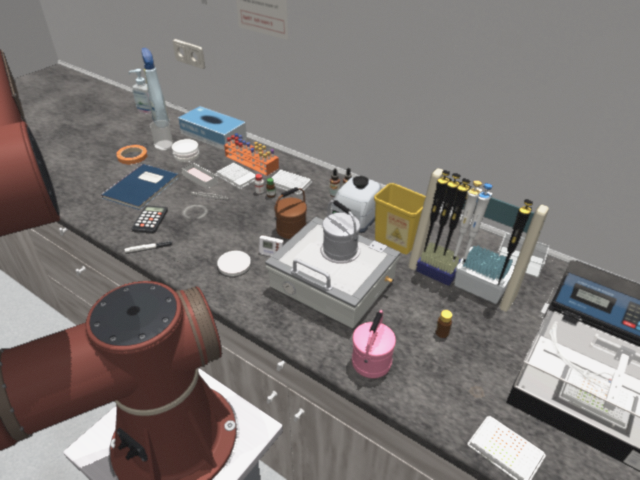

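View pics/top0.png

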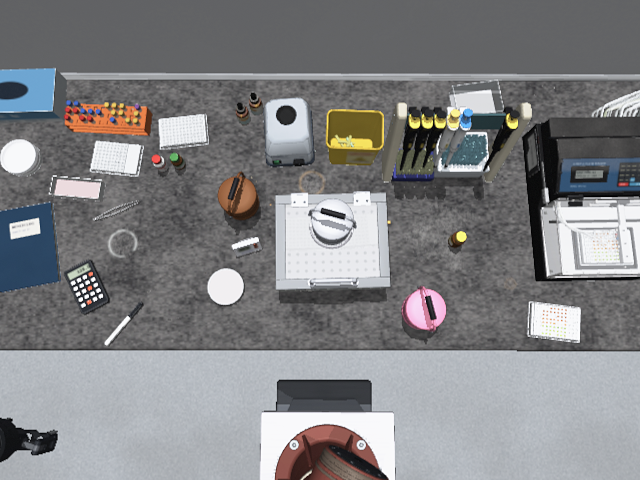

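```bash
python3 - <<'E'
from h import *
z=np.load("top.npz"); P=z["P"]; im=z["im"]
save("crop",cv2.resize(im[180:320,230:450],None,fx=3.5,fy=3.5))
def rect(n,m):
    m=m.astype(np.uint8); q=P[m>0][:,:2].astype(np.float32); print(n,len(q),cv2.minAreaRect(q),np.median(q,0))
X,Y,Z=P[...,0],P[...,1],P[...,2]
rect("lid",(Z>90)&(Z<112)&(abs(Y)<150)&(X>400)&(X<720))
rect("cantop",(Z>178)&(Z<200)&(abs(Y)<80)&(X>480))
rect("grip",(Z>222)&(abs(Y)<80)&(X>480)&(X<660))
rect("bar",(Z>125)&(Z<150)&(abs(Y)<90)&(X>400)&(X<500))
rect("timer",(Z>40)&(Z<70)&(Y>170)&(Y<280)&(X<590)&(X>480))
rect("vial",(Z>30)&(Z<80)&(Y<-270)&(Y>-380)&(X>500)&(X<620))
rect("decoyR",(Z>70)&(Z<110)&(Y<-160)&(X<460)); rect("decoyL",(Z>70)&(Z<110)&(Y>150)&(X>590))
E
```

```text
lid 8914 ((555.3622436523438, -8.673263549804688), (233.70413208007812, 268.1611022949219), 1.5220669507980347) [535.548      -7.2015657]
cantop 1553 ((780.5753173828125, 0.486175537109375), (158.92115783691406, 486.23773193359375), 89.7927474975586) [588.94714    -7.2871614]
grip 217 ((584.0643310546875, -7.603939056396484), (95.56710815429688, 13.407771110534668), 74.23426818847656) [582.9693     -8.1315365]
bar 205 ((453.014892578125, -11.87728500366211), (10.178159713745117, 106.93388366699219), 1.8940376043319702) [451.76874   -8.196567]
timer 207 ((550.1312255859375, 200.8952178955078), (19.46683120727539, 67.31483459472656), 17.103445053100586) [550.31604 200.28604]
vial 185 ((565.5244140625, -320.2962951660156), (32.75098419189453, 29.56982421875), 23.7947998046875) [ 563.43604 -318.30322]
decoyR 1151 ((391.6317443847656, -226.98751831054688), (93.79615020751953, 93.74546813964844), 60.95431900024414) [ 389.83932 -220.29156]
decoyL 5234 ((818.7584228515625, 496.5523681640625), (692.8258666992188, 413.6401672363281), 89.83788299560547) [958.19806 521.6831 ]
```

View crop.

The scene shows three canister-like things in the top picture: steel at (332,220) on the lid, brown at (238,196) and pink at (425,310). The steel one in the lid's ring fits. Its top is at z≈190, and it sits 32 mm behind the box centre. I'll confirm this in the crop.

View pics/crop.png

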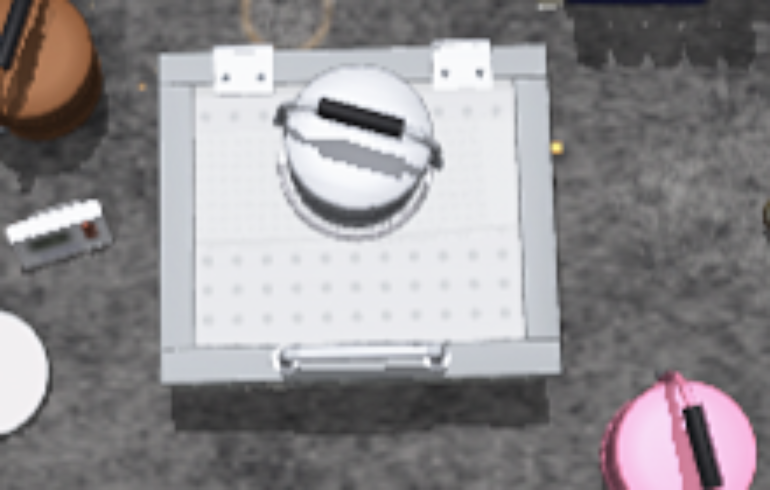

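```bash
python3 - <<'E'
from h import *
z=np.load("top.npz"); P=z["P"]; X,Y,Z=P[...,0],P[...,1],P[...,2]
q=P[(Z>222)&(abs(Y)<80)&(X>480)&(X<660)]
c=q.mean(0); u,s,vt=np.linalg.svd(q[:,:2]-c[:2]); print(c,np.ptp((q[:,:2]-c[:2])@vt[0]),vt[0],np.percentile(q[:,2],[5,50,95]))
# sleeve: dark pixels
m=(Z>222)&(abs(Y)<80)&(X>480)&(X<660)&(z["im"].max(-1)<70)
print(m.sum(),P[m].mean(0),cv2.minAreaRect(P[m][:,:2].astype(np.float32)))
# obstacles in free area right/left of box
for n,a in(("right",(Y<-150)&(Y>-400)),("left",(Y>130)&(Y<330))):
    g=a&(Z>12)&(X>380)&(X<760)&(Z<300)
    k,l,st,ce=cv2.connectedComponentsWithStats(g.astype(np.uint8))
    for i in range(1,k):
        if st[i,4]>30: w=P[l==i]; print(n,w.min(0).round(),w.max(0).round())
s=observe(); print(s["time"],cv2.Rodrigues(np.array(s["orientation"]))[0].round(3))
E
```

```text
[583.60005497  -7.74425173 239.90593485] 95.58280536249103 [0.26055593 0.96545875] [228.65985219 241.38507147 246.2850393 ]
123 [584.27395171  -6.99105054 243.06784224] ((584.4251098632812, -7.275779724121094), (50.847808837890625, 11.84625244140625), 76.11332702636719)
right [ 722. -400.   12.] [ 760. -150.  290.]
right [ 550. -339.   14.] [ 583. -305.   77.]
right [ 380. -275.   14.] [ 448. -181.  152.]
left [611. 174.  12.] [719. 267. 154.]
left [529. 166.  12.] [573. 234.  61.]
left [407. 209.  12.] [495. 297.  25.]
0.9 [[-0.969  0.247  0.   ]
 [ 0.247  0.969  0.   ]
 [-0.     0.    -1.   ]]
```

The crop confirms it: the steel canister stands in the ring, with its black sleeve at crop (360,116). The bow handle is at crop (365,357). Now the move: rise, then cross to a point above the handle.

Emit:
arm_command:
  motion:
    - [0,0,-0.045,0,0,0]
    - [0,0,-0.045,0,0,0]
    - [-0.0406,-0.0331,0,0,0,0]
    - [-0.0406,-0.0331,0,0,0,0]
    - [-0.0406,-0.0331,0,0,0,0]
    - [-0.0406,-0.0331,0,0,0,0]
    - [-0.0406,-0.0331,0,0,0,0]
    - [-0.0406,-0.0331,0,0,0,0]
    - [-0.0406,-0.0331,0,0,0,0]
    - [-0.0406,-0.0331,0,0,0,0]
    - [-0.0406,-0.0331,0,0,0,0]
    - [-0.0406,-0.0331,0,0,0,0]
    - [-0.0406,-0.0331,0,0,0,0]
    - [-0.0406,-0.0331,0,0,0,0]
    - [-0.0406,-0.0331,0,0,0,0]
    - [-0.0406,-0.0331,0,0,0,0]
  fingers: 0.085
  newtons: 60

```text
time: 2.9
position: [585.4, -9.7, 300.8]
orientation: [0.392, 3.117, 0.0]
contact_force: [0.3, 0.8, 0.6]
opening: 85.3
grasp_force: 0.0
```

Emit:
arm_command:
  motion:
    - [0,0,0,0,0,0.158]
    - [0,0,0,0,0,0.158]
    - [0,0,0,0,0,0.158]
    - [0,0,0,0,0,0.158]
    - [0,0,0,0,0,0.158]
    - [0,0,0,0,0,0.158]
    - [0,0,0,0,0,0.158]
    - [0,0,0,0,0,0.158]
    - [0,0,0,0,0,0.158]
    - [0,0,0,0,0,0.158]
    - [0,0,0,0,0,0]

```text
time: 4.28
position: [584.5, -8.1, 300.7]
orientation: [2.489, 1.917, 0.0]
contact_force: [0.9, -0.5, -0.5]
opening: 85.1
grasp_force: 0.0
```

```bash
cat >> h.py <<'E'
def togo(p,yaw=None):
    s=observe(); R=cv2.Rodrigues(np.array(s["orientation"],float))[0]
    print("t",s["time"],"tcp",np.round(s["position"],1),"yaw_x",np.arctan2(R[1,0],R[0,0]).round(3),"F",np.round(s["contact_force"],1),"togo tool mm",(R.T@(np.array(p)-s["position"])).round(1),"tilt",R[:,2].round(3),"op",s["opening"],s["grasp_force"])
    return R
E
python3 - <<'E'
from h import *
togo([584.3,-7.2,217])
im,d,K,M,c=cam("wrist"); P=cloud(d,K,M); save("w1",im); Z=P[...,2]
m=(Z>222)&(Z<255)&(abs(P[...,0]-584)<60)&(abs(P[...,1]+8)<60)
if m.sum()>20: print(m.sum(),cv2.minAreaRect(P[m][:,:2].astype(np.float32)),np.percentile(Z[m],[5,50,95]))
E
```

```text
t 4.275 tcp [584.5  -8.1 300.7] yaw_x 1.313 F [ 0.9 -0.5 -0.5] togo tool mm [ 0.8 -0.5 83.7] tilt [ 0.  0. -1.] op 85.14668979723633 0.0
2104 ((584.9661254882812, -8.870872497558594), (95.37859344482422, 13.777585983276367), 74.67980194091797) [229.74941674 240.74221587 242.93322221]
```

Emit:
arm_command:
  motion:
    - [0,0,0.03,0,0,0]
    - [0,0,0.03,0,0,0]
    - [0,0,0.015,0,0,0]
    - [0,0,0.0085,0,0,0]
    - [0,0,0,0,0,0]

```text
time: 4.95
position: [584.6, -8.1, 217.4]
orientation: [2.489, 1.917, 0.0]
contact_force: [-1.2, 0.8, 1.2]
opening: 84.9
grasp_force: 0.0
```

Emit:
arm_command:
  motion:
    - [0,0,0,0,0,0]
    - [0,0,0,0,0,0]
    - [0,0,0,0,0,0]
    - [0,0,0,0,0,0]
    - [0,0,0,0,0,0]
    - [0,0,0,0,0,0]
  fingers: 0
  newtons: 80

```text
time: 5.7
position: [584.5, -8.1, 217.7]
orientation: [2.489, 1.916, 0.0]
contact_force: [-2.9, 1.4, 5.4]
opening: 6.7
grasp_force: 72.5
```

Emit:
arm_command:
  motion:
    - [0,0,-0.005,0,0,0]
    - [0,0,-0.01,0,0,0]
    - [0,0,-0.01,0,0,0]
    - [0,0,-0.01,0,0,0]
    - [0,0,0,0,0,0]

```text
time: 6.32
position: [585.1, -8.2, 253.5]
orientation: [2.489, 1.915, 0.002]
contact_force: [0.7, -0.3, -5.1]
opening: 6.8
grasp_force: 69.4
```

```bash
python3 - <<'E'
from h import *
togo([615,-222,300])
im,d,K,M,c=cam("wrist"); im2,d2,K2,M2,c2=cam("scene"); P=cloud(d2,K2,M2)
save("g1",np.hstack([cv2.resize(im,(400,300)),cv2.resize(im2[170:320,250:450],(400,300))]))
E
```

```text
t 6.325 tcp [585.1  -8.2 253.5] yaw_x 1.312 F [ 0.7 -0.3 -5.1] togo tool mm [-199.    83.8  -46.4] tilt [ 0.002 -0.    -1.   ] op 6.750018333338673 69.39151525497437
```

View pics/g1.png

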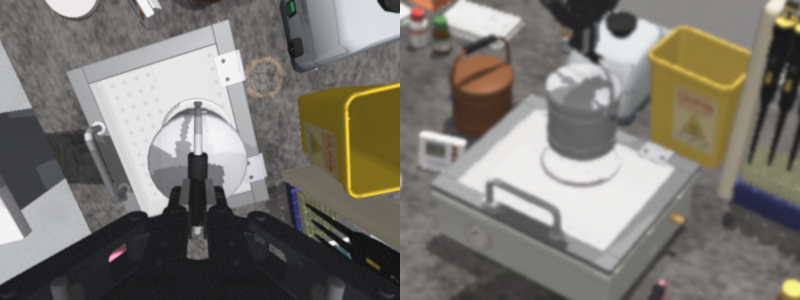

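Left half: the black sleeve is held between the fingers at (197,170). Right half: the canister hangs upright, clear of the ring, at (580,110). Next I carry it sideways.

Emit:
arm_command:
  motion:
    - [0,0,-0.015,0,0,0]
    - [0,0,-0.01,0,0,0]
    - [-0.0099,0.0044,0,0,0,0]
    - [-0.02,0.0084,0,0,0,0]
    - [-0.02,0.0084,0,0,0,0]
    - [-0.02,0.0084,0,0,0,0]
    - [-0.02,0.0084,0,0,0,0]
    - [-0.02,0.0084,0,0,0,0]
    - [-0.02,0.0084,0,0,0,0]
    - [-0.02,0.0084,0,0,0,0]
    - [-0.02,0.0084,0,0,0,0]
    - [-0.02,0.0084,0,0,0,0]
    - [-0.01,0.004,0,0,0,0]
    - [0,0,0,0,0,0]

```text
time: 8.18
position: [614.5, -223.6, 276.9]
orientation: [-2.49, -1.915, 0.0]
contact_force: [-0.8, 0.1, -4.6]
opening: 6.9
grasp_force: 69.9
```

```bash
python3 - <<'E'
from h import *
togo([615,-222,122])
for n in("wrist","top"):
    im,d,K,M,c=cam(n); P=cloud(d,K,M); Z=P[...,2]
    r=np.hypot(P[...,0]-615,P[...,1]+222)
    m=(r<42)&(Z>150)&(Z<320); h,e=np.histogram(Z[m],bins=np.arange(150,325,5)); print(n,[(int(a),int(b)) for a,b in zip(e,h) if b>15])
    m=(Z>8)&(Z<120)&(r<130); 
    if m.any(): print(P[m].min(0).round(),P[m].max(0).round(),m.sum(),r[m].min())
save("t2",im[140:340,280:520].repeat(3,0).repeat(3,1))
E
```

```text
t 8.175 tcp [ 614.5 -223.6  276.9] yaw_x 1.311 F [-0.8  0.1 -4.6] togo tool mm [  1.6   0.2 154.9] tilt [-0.  0. -1.] op 6.886671747459427 69.94535207748413
wrist [(170, 40), (175, 54), (180, 23), (185, 23), (190, 19), (195, 21), (200, 24), (240, 2990), (245, 8015), (280, 21), (285, 131), (290, 482), (295, 812), (300, 2010), (305, 330), (310, 475), (315, 440)]
[ 510. -279.    8.] [745. -92. 120.] 11433 66.65918970065974
top []
[ 571. -234.    8.] [745. -93. 118.] 948 80.21095118488262
```

Emit:
arm_command:
  motion:
    - [0,0,0.015,0,0,0]
    - [0,0,0.025,0,0,0]
    - [0,0,0.025,0,0,0]
    - [0,0,0.025,0,0,0]
    - [0,0,0.025,0,0,0]
    - [0,0,0.015,0,0,0]
    - [0,0,0.01,0,0,0]
    - [0,0,0.005,0,0,0]
    - [0,0,0.003,0,0,0]
    - [0,0,0.003,0,0,0]
    - [0,0,0.001,0,0,0]
    - [0,0,0,0,0,0]

```text
time: 9.78
position: [614.6, -222.9, 125.3]
orientation: [2.49, 1.916, 0.0]
contact_force: [0.0, -0.9, -4.5]
opening: 6.5
grasp_force: 69.5
```

Emit:
arm_command:
  motion:
    - [0,0,0.001,0,0,0]
    - [0,0,0.001,0,0,0]
    - [0,0,0.001,0,0,0]
    - [0,0,0.0005,0,0,0]
    - [0,0,0,0,0,0]

```text
time: 10.4
position: [614.8, -223.2, 122.4]
orientation: [2.489, 1.915, 0.0]
contact_force: [-0.8, -1.4, 0.3]
opening: 6.6
grasp_force: 72.0
```

The load has come off the wrist (−4.5 to 0.3 N), so the canister has landed. I'll release it and rise.

Emit:
arm_command:
  motion:
    - [0,0,0,0,0,0]
    - [0,0,0,0,0,0]
    - [0,0,0,0,0,0]
    - [0,0,0,0,0,0]
    - [0,0,0,0,0,0]
  fingers: 0.085

```text
time: 11.02
position: [614.6, -222.9, 121.7]
orientation: [2.49, 1.916, 0.0]
contact_force: [0.8, -0.4, 0.0]
opening: 84.9
grasp_force: 0.0
```

Emit:
arm_command:
  motion:
    - [0,0,-0.01,0,0,0]
    - [0,0,-0.025,0,0,0]
    - [0,0,-0.04,0,0,0]
    - [0,0,-0.04,0,0,0]
    - [0,0,-0.01,0,0,0]
    - [0,0,0,0,0,0]

```text
time: 11.78
position: [614.9, -223.1, 247.5]
orientation: [2.489, 1.915, 0.001]
contact_force: [0.8, 0.4, -0.2]
opening: 84.9
grasp_force: 0.0
```

```bash
python3 - <<'E'
from h import *
togo([453,-12,300])
im,d,K,M,c=cam("top"); P=cloud(d,K,M); Z=P[...,2]; X=P[...,0];Y=P[...,1]
r=np.hypot(X-615,Y+222); m=(r<60)&(Z>80)&(Z<110); print("can",P[m].mean(0),m.sum())
b=(Z>125)&(Z<150)&(abs(Y)<90)&(X>400)&(X<500); print("bar",cv2.minAreaRect(P[b][:,:2].astype(np.float32)),np.median(P[b],0))
save("t3",cv2.resize(im[170:330,270:490],(770,560)))
E
```

```text
t 11.775 tcp [ 614.9 -223.1  247.5] yaw_x 1.312 F [ 0.8  0.4 -0.2] togo tool mm [ 162.6 -210.5  -52.9] tilt [ 0.001 -0.001 -1.   ] op 84.9318096523092 0.0
can [nan nan nan] 0
bar ((451.58087158203125, 5.469846725463867), (9.753822326660156, 72.14945220947266), 0.04105214402079582) [451.58753045   9.80692536 141.16792535]<stdin>:4: RuntimeWarning: Mean of empty slice.
  ret = um.true_divide(
```

View pics/t3.png

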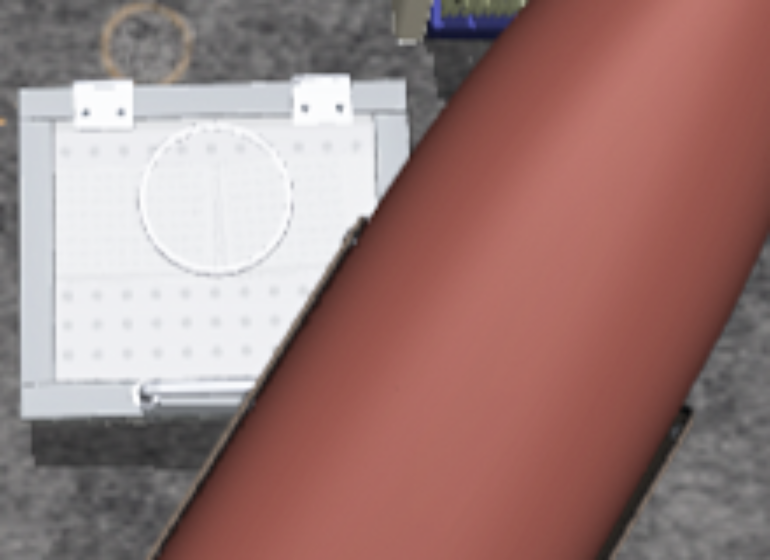

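The ring on the lid is empty at (215,200) and the bar's left post is at (145,393). The arm hides the canister, so I'll check it from above the bar.

Emit:
arm_command:
  motion:
    - [0.0203,-0.0263,0,0,0,0]
    - [0.0203,-0.0263,0,0,0,0]
    - [0.0203,-0.0263,0,0,0,0]
    - [0.0203,-0.0263,0,0,0,0]
    - [0.0203,-0.0263,0,0,0,0]
    - [0.0203,-0.0263,0,0,0,0]
    - [0.0203,-0.0263,0,0,0,0]
    - [0.0203,-0.0263,0,0,0,0]
    - [0,0,0,0,0,-0.1445]
    - [0,0,0,0,0,-0.1445]
    - [0,0,0,0,0,0]

```text
time: 13.2
position: [452.1, -11.7, 245.3]
orientation: [-2.187, -2.252, 0.001]
contact_force: [-0.5, -0.1, -1.0]
opening: 84.9
grasp_force: 0.0
```

```bash
python3 - <<'E'
from h import *
togo([453,-12,117.5])
im,d,K,M,c=cam("top"); P=cloud(d,K,M); Z=P[...,2]; X=P[...,0];Y=P[...,1]
r=np.hypot(X-615,Y+222); m=(r<60)&(Z>85)&(Z<105)
if m.any(): print("can",cv2.minEnclosingCircle(P[m][:,:2].astype(np.float32)),np.median(Z[m]),m.sum())
h=(r<60)&(Z>135)&(Z<155); print("handle",P[h].mean(0),h.sum())
im,d,K,M,c=cam("wrist"); P=cloud(d,K,M); Z=P[...,2]; X=P[...,0];Y=P[...,1]
b=(Z>133)&(Z<150)&(abs(Y+9)<90)&(X>400)&(X<500); q=P[b]; print("bar wrist",b.sum(),cv2.minAreaRect(q[:,:2].astype(np.float32)),np.median(q,0))
vx=cv2.fitLine(q[:,:2].astype(np.float32),cv2.DIST_HUBER,0,.01,.01).ravel(); print("dir yaw",np.arctan2(vx[1],vx[0]),vx)
print([(r["p"],r["position"]) for r in find_in("wrist","pull_bar")[:2]])
E
```

```text
t 13.2 tcp [452.1 -11.7 245.3] yaw_x 1.6 F [-0.5 -0.1 -1. ] togo tool mm [ -0.4   1.1 127.8] tilt [-0.002  0.001 -1.   ] op 84.93146435779647 0.0
can ((613.34716796875, -221.29299926757812), 52.200904846191406) 91.95361462368646 1011
handle [ 614.16977109 -221.73504356  145.28461064] 173
bar wrist 1599 ((453.07965087890625, -11.441539764404297), (9.621466636657715, 103.47303009033203), 1.2653881311416626) [452.77649834  -6.67256168 140.51640128]
dir yaw -1.5443838 [ 2.6409492e-02 -9.9965119e-01  4.5291882e+02 -7.8179040e+00]
[(0.93, [316.5, 213.8])]
```

The canister stands upright at (613,−221), top at z≈92. The bar is at (453,−11.4), along yaw 1.597. Descend and grip.

Emit:
arm_command:
  motion:
    - [0,0,0.03,0,0,0]
    - [0,0.001,0.04,0,0,0]
    - [0,0,0.03,0,0,0]
    - [0,0,0.018,0,0,0]
    - [0,0,0.009,0,0,0]
    - [0,0,0,0,0,0]

```text
time: 14.1
position: [453.8, -12.0, 119.9]
orientation: [-2.188, -2.254, -0.0]
contact_force: [-0.1, -0.5, 0.0]
opening: 85.0
grasp_force: 0.0
```

Emit:
arm_command:
  motion:
    - [0,0,0,0,0,0]
    - [0,0,0,0,0,0]
    - [0,0,0,0,0,0]
    - [0,0,0,0,0,0]
    - [0,0,0,0,0,0]
    - [0,0,0,0,0,0]
  fingers: 0
  newtons: 80

```text
time: 14.85
position: [453.7, -12.1, 120.7]
orientation: [2.187, 2.254, -0.0]
contact_force: [-3.9, -0.6, 8.4]
opening: -0.1
grasp_force: 4.3
```

The opening is −0.1 mm with hardly any grip force, so the fingers did not close on the bar as expected. I'll look.

```bash
python3 - <<'E'
from h import *
togo([453,-12,117.5])
im,d,K,M,c=cam("wrist"); im2,d2,K2,M2,c2=cam("scene")
save("g2",np.hstack([cv2.resize(im,(400,400)),cv2.resize(im2[220:310,260:350],(400,400),interpolation=2)]))
P=cloud(d,K,M);Z=P[...,2]; X=P[...,0];Y=P[...,1]
b=(Z>128)&(Z<160)&(abs(Y+9)<90)&(X>430)&(X<480)
for lo in range(-70,60,10):
    q=P[b&(Y>lo)&(Y<lo+10)]
    if len(q)>5: print(lo,len(q),q.mean(0).round(1),q.max(0).round(1))
E
```

```text
t 14.85 tcp [453.7 -12.1 120.7] yaw_x 1.601 F [-3.9 -0.6  8.4] togo tool mm [ 0.2 -0.7  3.2] tilt [ 0.    -0.001 -1.   ] op -0.09130397360326853 4.304083450842882
-70 23 [455.5 -61.1 137.7] [458.1 -60.  138.5]
-60 69 [455.5 -56.9 139.6] [458.  -53.7 141.4]
-10 1139 [454.   -3.3 151.5] [467.9  -0.  160. ]
0 485 [452.6   5.1 140.5] [457.4  10.  142.9]
10 540 [452.3  15.  140.4] [457.5  20.  142.9]
20 572 [452.1  25.1 140.4] [457.1  30.  143.4]
30 636 [451.9  35.1 137.1] [456.8  40.  142.3]
40 102 [451.8  41.  130.5] [455.7  42.5 133.9]
```

View pics/g2.png

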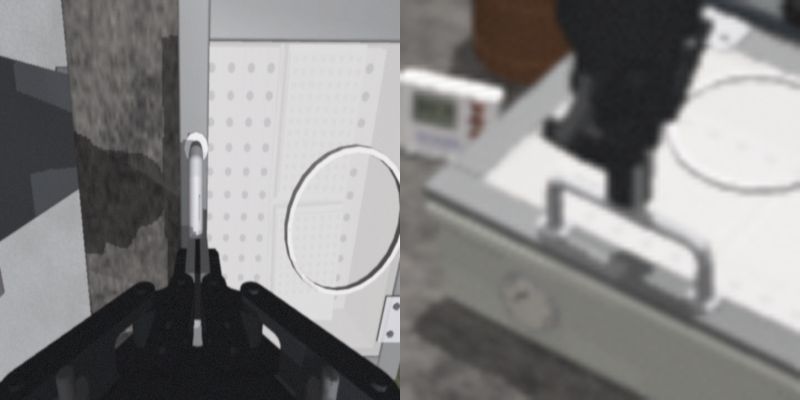

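The bar runs into the gap between the pads (left half, (196,240)). I'll test the hold with a small upward pull.

Emit:
arm_command:
  motion:
    - [0,0,-0.001,0,0,0]
    - [0,0,-0.001,0,0,0]
    - [0,0,-0.001,0,0,0]
    - [0,0,-0.001,0,0,0]
    - [0,0,0,0,0,0]

```text
time: 15.58
position: [453.7, -12.0, 123.7]
orientation: [-2.188, -2.255, -0.0]
contact_force: [-0.1, -0.6, 0.0]
opening: 0.1
grasp_force: 0.0
```

```bash
python3 - <<'E'
from h import *
im,d,K,M,c=cam("wrist"); im2,d2,K2,M2,c2=cam("scene")
a=cv2.resize(im[200:480,200:440],(400,467)); b=cv2.resize(im2[240:300,280:330],(390,467),interpolation=cv2.INTER_NEAREST)
save("g3",np.hstack([a,b]))
P=cloud(d2,K2,M2)
s=(slice(240,300),slice(280,330)); Q=P[s]; I=im2[s].max(-1)
f=(I<75)&(Q[...,2]>112)&(abs(Q[...,1]+12)<25)
print("dark pts low z",np.array(sorted(Q[f].tolist(),key=lambda p:p[2])[:12]).round(0))
for v in range(258,280,2): print(v,[tuple(int(x) for x in P[v,u]) if P[v,u,2]==P[v,u,2] else None for u in(304,307,310,313,316)])
E
```

```text
dark pts low z [[444. -16. 152.]
 [445.  -9. 154.]
 [443. -19. 155.]
 [446. -20. 156.]
 [446. -17. 158.]
 [440. -16. 158.]
 [442. -20. 159.]
 [437. -14. 159.]
 [445. -20. 160.]
 [446. -16. 160.]
 [439. -19. 161.]
 [440. -15. 161.]]
258 [(503, 48, 96), (418, -25, 197), (438, -19, 179), (446, -22, 175), (459, -21, 165)]
260 [(497, 43, 96), (437, -11, 170), (437, -19, 174), (448, -20, 167), (459, -21, 159)]
262 [(448, 6, 145), (439, -9, 161), (441, -17, 164), (448, -20, 160), (458, -22, 154)]
264 [(449, 7, 138), (438, -10, 155), (438, -19, 160), (448, -20, 154), (459, -21, 146)]
266 [(481, 31, 93), (446, -3, 139), (449, -10, 141), (448, -20, 148), (495, 4, 98)]
268 [(473, 25, 96), (477, 19, 97), (450, -10, 134), (446, -22, 143), (451, -27, 142)]
270 [(466, 20, 98), (473, 16, 94), (477, 9, 96), (449, -20, 134), (450, -28, 137)]
272 [(462, 17, 95), (465, 10, 97), (469, 4, 97), (474, -1, 96), (479, -6, 96)]
274 [(456, 12, 96), (461, 7, 95), (466, 1, 94), (467, -6, 98), (473, -11, 96)]
276 [(450, 8, 96), (454, 2, 96), (456, -5, 99), (464, -8, 95), (467, -15, 97)]
278 [(445, 4, 96), (449, -1, 96), (449, -10, 101), (456, -14, 98), (461, -20, 97)]
```

View pics/g3.png

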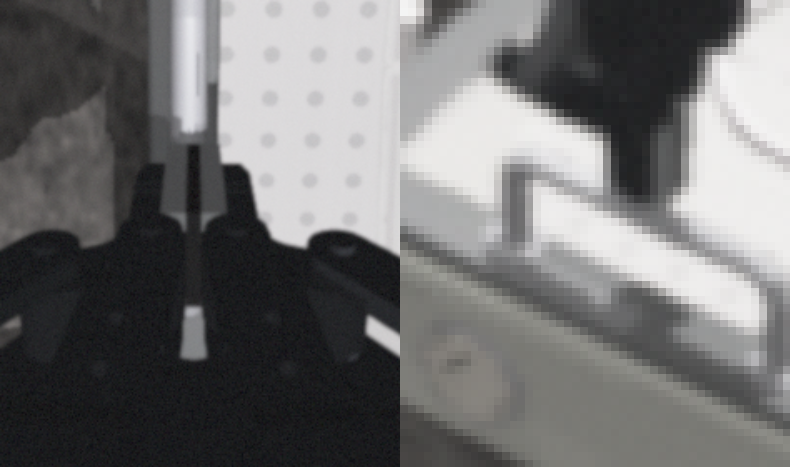

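The right half shows the fingertips ending at z≈145, just above the bar, while the reported TCP is 123.7. So the real fingertips sit about 21 mm higher than reported, and the fingers closed on top of the bar. I'll open, go 27 mm lower and close again.

Emit:
arm_command:
  motion:
    - [0,0,-0.003,0,0,0]
    - [0,0,0,0,0,0]
    - [0,0,0,0,0,0]
    - [0,0,0,0,0,0]
    - [0,0,0,0,0,0]
    - [0,0,0,0,0,0]
    - [0,0,0.015,0,0,0]
    - [0,0,0.008,0,0,0]
    - [0,0,0.005,0,0,0]
    - [0,0,0,0,0,0]
  fingers: 0.085

```text
time: 16.92
position: [453.4, -11.8, 98.2]
orientation: [-2.187, -2.254, 0.0]
contact_force: [-0.6, 0.4, 0.1]
opening: 85.1
grasp_force: 0.0
```

Emit:
arm_command:
  motion:
    - [0,0,0,0,0,0]
    - [0,0,0,0,0,0]
    - [0,0,0,0,0,0]
    - [0,0,0,0,0,0]
    - [0,0,0,0,0,0]
    - [0,0,0,0,0,0]
  fingers: 0

```text
time: 17.68
position: [452.3, -12.0, 98.9]
orientation: [-2.187, -2.253, 0.004]
contact_force: [-8.7, -0.1, 7.5]
opening: 7.6
grasp_force: 78.2
```

Emit:
arm_command:
  motion:
    - [0,0.0002,-0.001,0,0,0]
    - [0,0.0002,-0.001,0,0,0]
    - [0,0.0002,-0.001,0,0,0]
    - [0,0.0002,-0.001,0,0,0]
    - [0,0.0002,-0.001,0,0,0]
    - [0,0.0002,-0.001,0,0,0]
    - [0,0,0,0,0,0]

```text
time: 18.55
position: [453.2, -12.0, 103.2]
orientation: [-2.186, -2.252, 0.005]
contact_force: [-5.0, -2.9, -8.8]
opening: 7.1
grasp_force: 78.4
```

Emit:
arm_command:
  motion:
    - [0,0.0003,-0.001,0,0,0]
    - [0,0.0003,-0.001,0,0,0]
    - [0,0.0003,-0.001,0,0,0]
    - [0,0.0003,-0.001,0,0,0]
    - [0,0.0003,-0.001,0,0,0]
    - [0,0.0003,-0.001,0,0,0]
    - [0,0.0003,-0.001,0,0,0]
    - [0,0.0003,-0.001,0,0,0]
    - [0,0,0,0,0,0]

```text
time: 19.68
position: [455.4, -11.9, 111.9]
orientation: [-2.186, -2.252, 0.005]
contact_force: [-9.4, -3.7, -1.2]
opening: 7.2
grasp_force: 79.2
```

Emit:
arm_command:
  motion:
    - [0,0,-0.001,0,0,0]
    - [0,0.0001,-0.001,0,0,0]
    - [0,0.0001,-0.001,0,0,0]
    - [0,0.0001,-0.001,0,0,0]
    - [0,0.0001,-0.001,0,0,0]
    - [0,0.0001,-0.001,0,0,0]
    - [0,0.0001,-0.001,0,0,0]
    - [0,0,0,0,0,0]
    - [0,0,0,0,0,0]

```text
time: 20.8
position: [457.9, -11.8, 119.7]
orientation: [-2.188, -2.254, 0.0]
contact_force: [-4.9, -2.2, -2.9]
opening: 7.1
grasp_force: 79.0
```

```bash
python3 - <<'E'
from h import *
togo([453,-12,119])
z0=np.load("scene.npz")["P"]
im,d,K,M,c=cam("scene"); P=cloud(d,K,M)
cb,sb=np.cos(.028),np.sin(.028); C=np.array([553,-11.0])
def loc(P): D=P[...,:2]-C; return D[...,0]*cb+D[...,1]*sb,-D[...,0]*sb+D[...,1]*cb,P[...,2]
for n,Q in(("before",z0),("now",P)):
    x,y,z=loc(Q); m=(x>-85)&(x<-30)&(abs(y)<115)&(abs(y)>60)&(z>80)&(z<135)
    r=(x>60)&(x<105)&(abs(y)<110)&(z>80)&(z<120)
    print(n,m.sum(),np.median(x[m]),np.median(z[m]),r.sum(),np.median(z[r]))
    if n=="now": print(np.polyfit(x[m],z[m],1))
r=np.hypot(P[...,0]-614,P[...,1]+221); m=(r<60)&(P[...,2]>85)&(P[...,2]<103); print("can top",m.sum(),np.median(P[m],0))
save("end",im[180:360,240:480].repeat(3,0).repeat(3,1))
E
```

```text
t 20.8 tcp [457.9 -11.8 119.7] yaw_x 1.601 F [-4.9 -2.2 -2.9] togo tool mm [-0.  -4.9  0.7] tilt [-0.  0. -1.] op 7.056749678005155 79.02927160263062
before 614 -56.65126059190887 96.65368945544049 458 97.53086917620624
now 490 -61.896774321697094 113.83695094906506 672 100.43788478278475
[-9.81367914e-02  1.07915472e+02]
can top 784 [ 604.05241257 -224.39229104   92.2415512 ]
```

View pics/end.png

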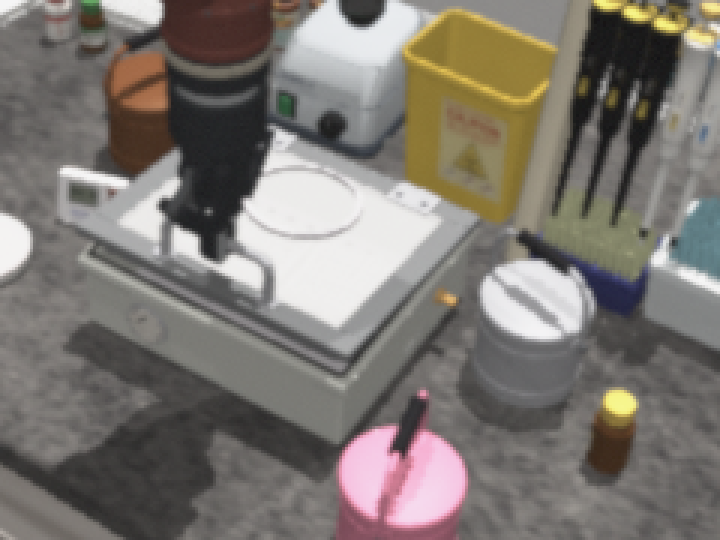

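The lid slope is 0.098 rad, inside the 0.065–0.13 band. The picture shows the lid ajar with the fingers on the bow handle at (215,245). The canister stands upright and clear of the box at (530,330), and the vial and timer have not moved. Handing in.

```bash
python3 -c "
from rig import *
print(close_job())"
```

```text
the job is handed in; nothing more can be done
None
```

I handed the job in: the canister stands upright on the worktop beside the box, and the gripper holds the lid by its bow handle at about 0.098 rad (about 22 mm open at the front); the vial, timer and dish were never touched, and no verdict came back.

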